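# Pin the pressure plate on the binding jig so that it trips the presence lever

## Robot

A 6-joint arm with a two-finger parallel gripper is mounted at the origin on the work surface. World frame = base frame: x ahead of the robot, y to its left, z up, the work surface at z = 0. Lengths are in m, angles in rad, forces in N, time in s.
With the tool pointing down it reaches from about 0.35 to 0.975 m from the base axis. Payload 4.9 kg.
Tool frame: the origin (TCP) lies at the very end of the fingers, on their centre line; the grasp point (between the pads) lies manip.grip_point_offset behind it (manip.grip_point_offset is the distance from the TCP to the grasp point, in m); z points along the fingers, y is the direction in which the jaws open and shut (so a half turn about z gives the same grasp; the last joint's range is limited). The gripper opens to 85 mm and grips with 20 to 120 N. Pads are 22 mm wide; open, the fingers measure 114 mm over their backs; the gripper's body (76 mm by 85 mm) begins 54 mm behind the grasp point. The pads swing forward as they close: fully open they stand 13 mm farther back than shut.
Start: joints at [1.12, 0.053, 1.613, -0, 1.476, -0.119], TCP at [0.204, 0.591, 0.231] pointing down, gripper open.
Joint ranges: [-3.01, 3.01], [-1.01, 2.22], [0.06, 2.58], [-1.02, 4.17], [0.09, 2.62], [-3.14, 3.14]. Speed limits (rad/s): [2.57, 2.57, 3.14, 3.14, 3.14, 3.14].

## Interface

Orientations are given as a unit quaternion [w, x, y, z].
In Python, from plant import status, grab_frame, camera_params, ticket, boxes_of, outline_of, manip gives the robot as it stands. The module is installed in compiled form; this text tells all that it offers.
- The arm moves only by the tool play_rows, never from a script. Its argument "deltas" is a list of rows, each a list of 2 entries, a list of its own where there are three numbers: the shift along the world's x, y, z in m, then the turn about the world's z in rad. A call has 1 to 5 rows; each row is the pose to reach, as a shift and turn from the pose commanded when the call began; what a row does not reach only later rows make up. A row lasts 1/8 s, in which the tool goes at most 62.5 mm and 10.7 degrees, less where a joint would pass 70% of its speed; a pose out of reach is approached as far as the arm can. A call with a gripper value outside its range is refused whole. "grip" is the opening, from -1 (shut) to 1 (fully open), set as the call begins (left out, the last holds). The fingers move at their own pace and stop on an object; the grip force is fixed at half the most. Time passes only in rows, so rows that repeat a pose let the fingers close. It gives the time, the measured TCP pose, the force and the opening at its end, in the units of the state.
- status.state(): the state, without advancing time (a new reading comes with each control period).
- grab_frame(name): name is "side" or "top"; returns (picture, depth): 480x640x3 uint8, blue, green, red; 480x640 float32, m along the optical axis (not along the pixel's ray), 0 where there is no reading.
- camera_params(name): a dict with "mtx" (3x3 intrinsics, pixels), "distortion" ([k1, k2, p1, p2, k3] as OpenCV has them; the pictures are not rectified), "world_from_camera" (4x4, takes a point from camera to world coordinates). Camera axes: x right, y up, looking along -z (the intrinsics and any distortion apply to the point x, -y, -z); pixel columns grow to the right and rows downward; lengths in m; the calibration is good to about 2 mm. A picture is of the moment at which its call begins. camera_params takes no time and is no camera call.
- ticket.job_done(): hands the job in, once; it reports no verdict.
Trained networks look in the newest picture that a camera, given by its name, has taken for a name from the list of things; names that differ only in an ending like _2 or _b are one class to them, and where a whole thing is asked for, a point or a joint stands for the part that bears it (a point fixed in the world has none). Each returns a list of dicts, best first, with "confidence" (0 to 1); they miss things now and then, are a little off and sometimes report something else, mostly with a low value. They report only what shows in the picture. A call takes as long as a camera call. They do not tell look-alikes from the thing itself.
- boxes_of(camera, name): "box" ([left, top, right, bottom] in pixels, round what is visible of it).
- outline_of(camera, name): "region" (480x640 bool, what is visible of it) and "box" ([left, top, right, bottom] in pixels, round what is visible of it).
The state is a dict: "time": time; "joint_pos": joint angles; "joint_vel": joint speeds; "joint_efforts": joint torques, N m; "tool_pos": TCP position; "tool_rot": TCP orientation; "contact_force": force on the tool from outside, world axes, zero at the start; "ft_torque": the same for the moment, N m; "gripper_width": opening from 0.0 (shut) to 1.0 (fully open).
Only numpy, scipy, OpenCV 4.12 (cv2) and the standard library are available. Lean on these libraries where they do the work, as an engineer would, in place of code of your own. Each camera call takes 0.05 s, during which the arm holds its last target.

## Task

Take the larger of the two aluminium pressure plates by its wooden grip and thread its two holes over the two steel pins of the binding jig, the right way round, so that it lies flat on the stack of greyboard and the edge away from its holes holds the jig's roller switch lever down. Set it all the way down before you let go, do not drop it. Leave the smaller plate, the glue jar and the bone folder where they are.

Things in the scene. Friction and masses are not known exactly. Their poses are not given: they have to be found in the camera images.
- pressure_plate: Plate to load, loose, flat on the table: bare aluminium, 120 (own x) by 130 (y) by 8 mm, about 0.42 kg, balanced about its middle. Origin: centre of its underside. Wooden grip bar on the middle of its top, 14 mm thick (x) by 64 long (y), from 8 to 53 mm above the origin. Two 13.5 mm through holes at x = -35, y = +45 and -45 mm. Its plain edge at x = +60 mm presses the lever.
- jig: Binding jig, fixed; place and yaw vary. Grey base, x -80 to +115, y -85 to +85 mm from the origin, 18 mm thick; on it a fixed stack of greyboard sheets, x -60 to +38, y -65 to +65, top 44 mm above the table. Jig x runs from its two pins to the switch lever. Origin: on the table under the middle of the loaded plate, which has the jig's centre and x and y directions.
- seat (a point): Point on top of the jig's board stack, 44 mm above the table, where the underside centre of the loaded plate (its origin) belongs; axes as the jig's.
- pin_left (a point): Centre of the top of the upright steel pin at jig x = -35, y = +45 mm: 10 mm diameter, stands 28 mm above the board stack (72 mm above the table), its top 9 mm tapered to 5 mm.
- pin_right (a point): Centre of the top of the like pin at jig x = -35, y = -45 mm.
- switch_lever (a joint): Hinged presence-switch lever, rad: 0 = free, sprung up; grows as it is pressed down, stop at 0.42; about 0.32 under the loaded plate; the switch trips at 0.25. Hinge along jig y at x = +96 mm, 34 mm above the table. Light spring: 0.4 N at the roller when free, 1 N when loaded, so the plate's weight keeps it down.
- roller (a point): Centre of the black roller (12 mm diameter, 16 mm wide) at the lever's end, 50 mm from the hinge; when free it is at jig x = +50, y = 0, about 53 mm above the table, its top 15 mm above the board stack.
- small_plate: The other pressure plate, loose, not to be used: same make but 98 (x) by 112 (y) by 8 mm, holes at x = -30, y = +28 and -28 mm (they do not match the pins), the same grip bar. Origin: centre of its underside.
- glue_jar: Closed jar, 60 mm diameter, 75 mm high, upright. Origin: centre of its underside.
- bone_folder: Flat off-white paper folder lying on the table, 150 (x) by 20 by 6 mm. Origin: centre of its underside.
Not all that is in view belongs to the job. What is shaped like the pressure_plate but blue is not meant.

How it is judged:
On the way:
1. the plate is set down to within 5 mm of the board stack, on the pins, while the fingers still hold it (z of pressure_plate in the frame of seat below 0.005 m and horizontal distance between pressure_plate and seat below 0.008 m and contact force between the fingers and pressure_plate above 0.5 N), for 0.1 s.
At the end, for the whole second after the job is handed in: The larger plate lies at rest on the board stack with both pins through its holes: its centre within 8 mm of the seat, its underside within 3 mm of the stack's top, turned within 0.08 rad of the jig and tilted less than 0.04 rad, and the switch lever is held down past 0.25 rad (horizontal distance between pressure_plate and seat below 0.008 m and z of pressure_plate in the frame of seat between -0.003 and 0.003 m and angle between the x axis of pressure_plate and the x axis of jig, either way round below 0.08 rad and angle between pressure_plate's own z axis and vertical below 0.04 rad and value of joint switch_lever above 0.25 rad and linear speed of pressure_plate below 0.02 m/s); the robot touches nothing.
It fails at once if the smaller plate is moved more than 30 mm or tipped (distance of small_plate from where it was at the start of the episode above 0.03 m or angle between small_plate's own z axis and vertical above 0.5 rad).
It fails at once if the glue jar or the bone folder is moved more than 30 mm or tipped (distance of any of glue_jar, bone_folder from where it was at the start of the episode above 0.03 m or angle between any of glue_jar, bone_folder's own z axis and vertical above 0.5 rad).
It also fails if it takes over 40 s, if anything falls off the work surface, if the arm or the gripper's body presses on something with over 40 N, if the wrist force passes 120 N, or if a joint passes its speed limit or range.

## Working session

There is one attempt and no reset: what is moved stays moved. The work goes in short steps, Python scripts to look and compute and a tool call to move; the robot and the scene stay as the last step left them, time stands still between calls to the robot, and variables do not carry over. Pictures are saved under pics/ and viewed, and the job is handed in when it is done.

Besides the shell and the picture viewer there is one more tool, called after ">>>" as name([rows], argument=value, ...), one row to a line, values as JSON. play_rows: Moves the arm, as the interface text tells. Its arguments: {"type":"object","properties":{"deltas":{"type":"array"},"grip":{"type":"number"}},"required":["deltas"]}

```bash
mkdir -p pics; cat > h.py <<'E'
import numpy as np, cv2, pickle
from plant import status, grab_frame, camera_params, ticket, boxes_of, outline_of, manip
def shot(c,tag):
    im,d=grab_frame(c); cv2.imwrite(f'pics/{tag}.png',im); pickle.dump((im,d),open(f'pics/{tag}.pkl','wb')); return im,d
def unproj(c,u,v,d):
    p=camera_params(c); K=np.array(p['mtx']);D=np.array(p['distortion'],float);T=np.array(p['world_from_camera'])
    uv=np.stack([np.ravel(u),np.ravel(v)],1).astype(float).reshape(-1,1,2)
    n=cv2.undistortPoints(uv,K,D).reshape(-1,2); d=np.ravel(d)
    P=np.stack([n[:,0]*d,-n[:,1]*d,-d,np.ones_like(d)],1)
    return (P@T.T)[:,:3]
def onz(c,u,v,z):
    # intersect ray with plane z
    a=unproj(c,u,v,np.ones(np.size(u))); o=np.array(camera_params(c)['world_from_camera'])[:3,3]
    t=(z-o[2])/(a[:,2]-o[2]); return o+(a-o)*t[:,None]
def proj(c,P):
    p=camera_params(c); K=np.array(p['mtx']);D=np.array(p['distortion'],float);T=np.linalg.inv(np.array(p['world_from_camera']))
    P=np.atleast_2d(P); q=P@T[:3,:3].T+T[:3,3]; q=q*[1,-1,-1]
    return cv2.projectPoints(q.reshape(-1,1,3),np.zeros(3),np.zeros(3),K,D)[0].reshape(-1,2)
E
python3 - <<'E'
from h import *
print(status.state(), manip.grip_point_offset)
for c in('top','side'):
    im,d=shot(c,c+'0'); print(c,camera_params(c)['world_from_camera'],camera_params(c)['mtx'],camera_params(c)['distortion'])
    for n in('pressure_plate','jig','small_plate','glue_jar','bone_folder','roller','pin_left','switch_lever'):
        print(n,[(round(b['confidence'],2),np.round(b['box'])) for b in boxes_of(c,n)[:4]])
E
```

```text
{'time': 0.0, 'joint_pos': array([ 1.12001062e+00,  5.33296472e-02,  1.61432512e+00, -3.27889103e-06,
        1.47597055e+00, -1.18990935e-01]), 'joint_vel': array([ 1.04778086e-03,  9.20881744e-06,  6.84669463e-05, -6.90848168e-04,
        4.59923087e-04,  2.77087579e-04]), 'joint_efforts': array([ 9.17788602e-04, -3.93696356e+01, -3.70175171e+01, -2.69451175e-05,
        7.23664052e-03,  8.48979852e-06]), 'tool_pos': array([0.20330727, 0.59034426, 0.23006129]), 'tool_rot': array([-2.84073684e-04,  1.65137225e-01,  9.86270077e-01, -9.75823481e-04]), 'contact_force': array([ 0.041406  , -0.22044915,  0.50237808]), 'ft_torque': array([-0.02951329, -0.05173515, -0.01253333]), 'gripper_width': 0.9996364641877644} 0.0187
top [[ 0.00805826  0.98733797 -0.158426    0.28636325]
 [-0.99944584  0.01306932  0.03061396 -0.01690499]
 [ 0.03229685  0.15809151  0.98689614  1.23476921]
 [ 0.          0.          0.          1.        ]] [[551.83322188   0.         318.54383881]
 [  0.         551.83322188 238.36696409]
 [  0.           0.           1.        ]] [-0.07105267  0.          0.         
[... 794 characters left out ...]
       327.22294106]
 [  0.         586.09065686 239.36929773]
 [  0.           0.           1.        ]] [0.05007132 0.         0.         0.         0.        ]
pressure_plate [(0.82, array([214., 370., 313., 445.])), (0.74, array([382., 264., 458., 316.])), (0.57, array([430., 316., 525., 375.]))]
jig [(0.7, array([264., 186., 356., 234.]))]
small_plate [(0.84, array([317., 303., 386., 348.]))]
glue_jar [(0.84, array([404., 215., 427., 250.]))]
bone_folder [(0.78, array([306., 260., 366., 278.]))]
roller [(0.63, array([320., 188., 341., 196.]))]
pin_left [(0.96, array([265., 190., 360., 235.]))]
switch_lever [(0.47, array([317., 192., 338., 197.])), (0.4, array([306., 261., 365., 279.]))]
```

View pics/top0.png

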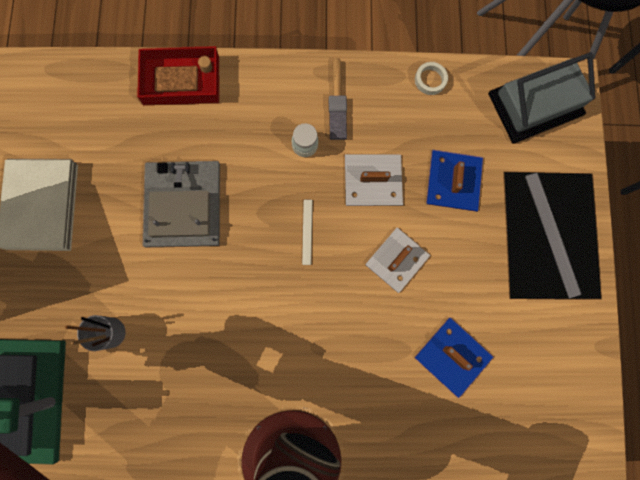

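View pics/side0.png

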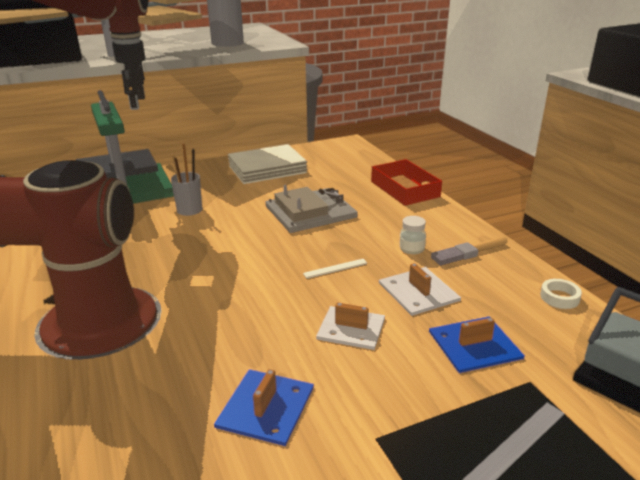

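The grey larger plate is at about (374,180) in the top view, the jig at about (181,203) with its lever towards the top of the image. Next I'll fit both poses.

```bash
python3 - <<'E'
from h import *
im,d=pickle.load(open('pics/top0.pkl','rb'))
a=cv2.resize(im[145:260,130:235],None,fx=5,fy=5,interpolation=cv2.INTER_CUBIC)
b=cv2.resize(im[140:220,335:410],None,fx=5,fy=5,interpolation=cv2.INTER_CUBIC)
o=np.zeros((575,910,3),np.uint8);o[:a.shape[0],:525]=a;o[:400,530:905]=b
cv2.imwrite('pics/crop0.png',o[:, :800+105])
cv2.imwrite('pics/crop0.png',cv2.resize(o,(800,505)))
s,ds=pickle.load(open('pics/side0.pkl','rb'))
cv2.imwrite('pics/crop1.png',cv2.resize(s[175:240,255:365],None,fx=7,fy=7,interpolation=cv2.INTER_CUBIC))
for c,dd in(('top',d),('side',ds)):
    v,u=np.mgrid[0:480,0:640]; P=unproj(c,u,v,dd)
    ok=np.ravel(dd)>0; P=P[ok]
    def box(x0,x1,y0,y1,z0,z1): 
        m=(P[:,0]>x0)&(P[:,0]<x1)&(P[:,1]>y0)&(P[:,1]<y1)&(P[:,2]>z0)&(P[:,2]<z1); return P[m]
    print(c,'table z',np.median(box(.2,.4,-.1,.2,-.03,.03)[:,2]) )
    for n,uv,z in(('jig',(181,203),.044),('plate',(358,195),.008)):
        ctr=onz('top',[uv[0]],[uv[1]],z)[0]; print(n,ctr.round(3))
        q=box(ctr[0]-.15,ctr[0]+.15,ctr[1]-.15,ctr[1]+.15,-.01,.12)
        print(np.histogram(q[:,2],bins=np.arange(-.01,.1,.004)))
E
```

```text
top table z -0.0002716290641838759
jig [0.552 0.25  0.044]
(array([  85, 2417, 6067, 1761,   76,  228, 1570, 1358,  165,   72,  109,
         83,  648, 1618,  437,   20,   28,   23,   14,   10,   10,    0,
          0,    0,    0,    0,    0]), array([-0.01 , -0.006, -0.002,  0.002,  0.006,  0.01 ,  0.014,  0.018,
        0.022,  0.026,  0.03 ,  0.034,  0.038,  0.042,  0.046,  0.05 ,
        0.054,  0.058,  0.062,  0.066,  0.07 ,  0.074,  0.078,  0.082,
        0.086,  0.09 ,  0.094,  0.098]))
plate [ 0.585 -0.144  0.008]
(array([  90, 2392, 6671, 3236, 2284,  680,  117,   72,   28,   29,   37,
         30,   25,   57,   89,  185,   75,   10,   13,   18,  152,  248,
         39,    0,    0,    0,    0]), array([-0.01 , -0.006, -0.002,  0.002,  0.006,  0.01 ,  0.014,  0.018,
        0.022,  0.026,  0.03 ,  0.034,  0.038,  0.042,  0.046,  0.05 ,
        0.054,  0.058,  0.062,  0.066,  0.07 ,  0.074,  0.078,  0.082,
        0.086,  0.09 ,  0.094,  0.098]))
side table z -0.0014703126150393264
jig [0.552 0.25  0.044]
(array([  12, 1519, 1602,  148,  127,  219,  749,  169,  106,   92,  106,
        105,  453,  408,   28,   18,   22,   14,    7,   11,    1,    0,
          0,    0,    0,    0,    0]), array([-0.01 , -0.006, -0.002,  0.002,  0.006,  0.01 ,  0.014,  0.018,
        0.022,  0.026,  0.03 ,  0.034,  0.038,  0.042,  0.046,  0.05 ,
        0.054,  0.058,  0.062,  0.066,  0.07 ,  0.074,  0.078,  0.082,
        0.086,  0.09 ,  0.094,  0.098]))
plate [ 0.585 -0.144  0.008]
(array([   4, 2309, 4880, 1206, 1458,  134,  176,  107,  100,  107,   89,
        110,   98,  111,  146,  190,   31,   29,   37,   35,  155,   54,
          0,    0,    0,    0,    0]), array([-0.01 , -0.006, -0.002,  0.002,  0.006,  0.01 ,  0.014,  0.018,
        0.022,  0.026,  0.03 ,  0.034,  0.038,  0.042,  0.046,  0.05 ,
        0.054,  0.058,  0.062,  0.066,  0.07 ,  0.074,  0.078,  0.082,
        0.086,  0.09 ,  0.094,  0.098]))
```

View pics/crop0.png

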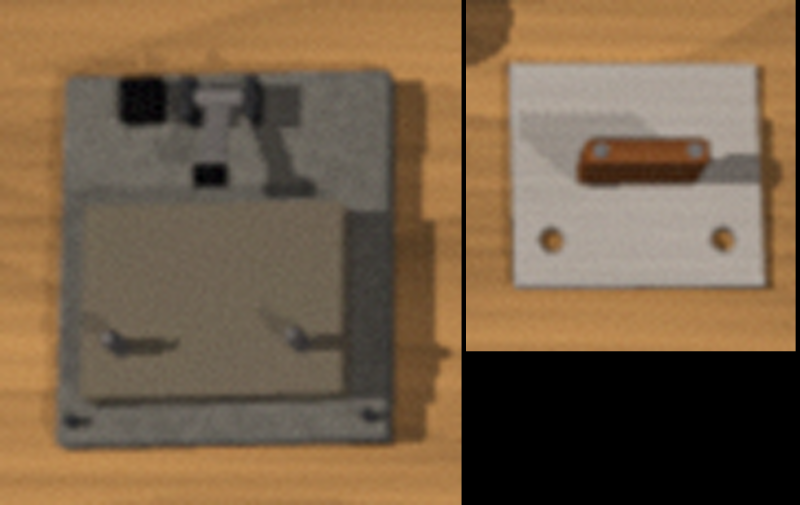

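View pics/crop1.png

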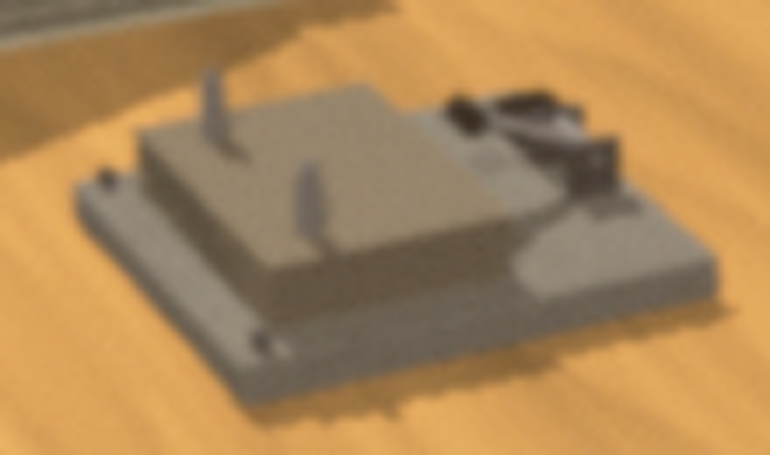

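```bash
cat >> h.py <<'E'
from scipy.optimize import least_squares
def fit(c,model,px,x0,zfree=False):
    model=np.array(model,float);px=np.array(px,float)
    def f(p):
        C,S=np.cos(p[2]),np.sin(p[2]); W=np.c_[p[0]+C*model[:,0]-S*model[:,1],p[1]+S*model[:,0]+C*model[:,1],model[:,2]+(p[3] if zfree else 0)]
        return (proj(c,W)-px).ravel()
    r=least_squares(f,list(x0)+([0.] if zfree else []),loss='soft_l1',x_scale=[.01,.01,.01]+([.01] if zfree else [])); return r.x,f(r.x).reshape(-1,2)
JT=[(.038,.065,.044),(.038,-.065,.044),(-.06,-.065,.044),(-.06,.065,.044),(.05,0,.053),(-.035,.045,.070),(-.035,-.045,.070)]
E
python3 - <<'E'
from h import *
ct=lambda L:np.array(L)/4.396+[130,145]
r=fit('top',JT,ct([(83,202),(343,203),(343,395),(82,396),(210,175),(107,335),(293,331)]),(.552,.25,0)); print(r[0].round(4),r[1].round(1).tolist())
JS=[(-.035,.045,.072),(-.035,-.045,.072),(-.06,.065,.044),(.038,.065,.044),(-.06,-.065,.044),(.038,-.065,.044)]
r=fit('side',JS,np.array([(210,68),(312,162),(140,130),(365,85),(275,267),(515,212)])/7+[255,175],(.552,.25,0)); print(r[0].round(4),r[1].round(1).tolist())
PT=[(.06,.065,.008),(.06,-.065,.008),(-.06,-.065,.008),(-.06,.065,.008),(-.035,.045,.008),(-.035,-.045,.008)]
cp=(np.array([(510,65),(757,67),(766,287),(514,287),(551,240),(722,239)])-[466,0])/4.396+[335,140]
r=fit('top',PT,cp,(.6,-.17,0)); print(r[0].round(4),r[1].round(1).tolist())
im,d=pickle.load(open('pics/side0.pkl','rb'))
C=cv2.resize(im[255:320,370:470],None,fx=7,fy=7,interpolation=cv2.INTER_CUBIC)
for p in (proj('side',np.array(PT)*1+[*r[0][:2],0])-[370,255])*7: cv2.circle(C,tuple(int(t) for t in p),3,(0,0,255),1)
cv2.imwrite('pics/crop2.png',C)
# grip top by depth
v,u=np.mgrid[150:210,340:405]; it,dt=pickle.load(open('pics/top0.pkl','rb'))
P=unproj('top',u,v,dt[150:210,340:405]); q=P[(P[:,2]>.046)&(P[:,2]<.06)];print('grip',q.mean(0).round(4),q.min(0).round(4),q.max(0).round(4),len(q))
v,u=np.mgrid[255:320,370:470]
P=unproj('side',u,v,d[255:320,370:470]); q=P[(P[:,2]>.046)&(P[:,2]<.06)];print('grip',q.mean(0).round(4),q.min(0).round(4),q.max(0).round(4),len(q))
E
```

```text
[0.5416 0.2549 0.0288] [[0.6, 0.5], [0.2, -0.7], [-0.4, -0.6], [-0.5, 0.1], [0.3, -0.2], [0.1, 0.3], [-0.2, 0.6]]
[0.5403 0.2481 0.0442] [[0.3, 0.1], [-0.0, 0.0], [-1.0, -0.1], [0.2, -0.8], [-0.2, 0.3], [0.5, 0.1]]
[ 0.6215 -0.181   0.0155] [[0.2, -0.1], [-0.3, -0.3], [-0.6, 0.0], [0.1, 0.0], [0.2, 0.0], [0.4, 0.3]]
grip [ 0.6215 -0.18    0.0524] [ 0.6144 -0.2121  0.0465] [ 0.6293 -0.1489  0.0585] 174
grip [ 0.6195 -0.1847  0.0504] [ 0.6112 -0.2147  0.046 ] [ 0.6291 -0.1523  0.0551] 142
```

View pics/crop2.png

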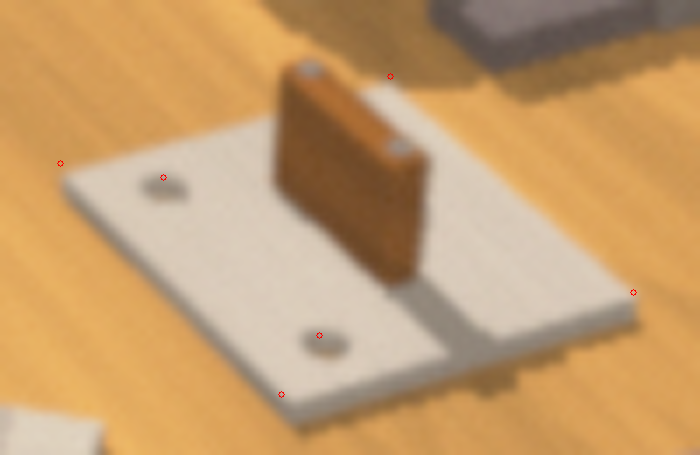

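>>> play_rows([
  [[0.028, -0.051, 0], -0.15],
  [[0.056, -0.102, 0], -0.3],
  [[0.084, -0.153, 0], -0.45],
  [[0.112, -0.204, 0], -0.6],
  [[0.14, -0.255, 0], -0.75],
], grip=1)

```text
time: 1.52
tool_pos: [0.3442, 0.3343, 0.2316]
tool_rot: [0.0, 0.517, 0.856, 0.0]
contact_force: [0.4, 0.3, -0.6]
gripper_width: 1.001
```

>>> play_rows([
  [[0.028, -0.051, 0], -0.12],
  [[0.056, -0.102, 0], -0.24],
  [[0.084, -0.153, 0], -0.36],
  [[0.112, -0.204, 0], -0.473],
  [[0.14, -0.255, 0], -0.473],
])

```text
time: 2.15
tool_pos: [0.4843, 0.0791, 0.2317]
tool_rot: [0.0, 0.702, 0.712, 0.001]
contact_force: [0.6, 0.3, -0.0]
gripper_width: 1.001
```

>>> play_rows([
  [[0.028, -0.051, -0.01], 0],
  [[0.056, -0.102, -0.02], 0],
  [[0.084, -0.153, -0.04], 0],
  [[0.112, -0.204, -0.06], 0],
  [[0.137, -0.263, -0.08], 0],
])

```text
time: 2.78
tool_pos: [0.6197, -0.1798, 0.1521]
tool_rot: [0.0, 0.701, 0.713, 0.0]
contact_force: [0.3, 0.7, 0.0]
gripper_width: 1.002
```

>>> play_rows([
  [[0.0, -0.001, -0.04], 0],
  [[0.001, -0.002, -0.08], 0],
  [[0.001, -0.002, -0.11], 0],
  [[0.001, -0.002, -0.13], 0],
  [[0.001, -0.002, -0.137], 0],
])

```text
time: 3.4
tool_pos: [0.6193, -0.1797, 0.0145]
tool_rot: [-0.001, 0.701, 0.713, -0.0]
contact_force: [-0.2, 0.1, 0.2]
gripper_width: 1.005
```

>>> play_rows([
  [[0, 0, 0], 0],
  [[0, 0, 0], 0],
  [[0, 0, 0], 0],
  [[0, 0, 0], 0],
  [[0, 0, 0], 0],
], grip=-1)

```text
time: 4.03
tool_pos: [0.6208, -0.1803, 0.0169]
tool_rot: [0.001, 0.701, 0.713, 0.001]
contact_force: [2.0, -0.2, 4.5]
gripper_width: 0.154
```

>>> play_rows([
  [[0, 0, 0], 0],
  [[0, 0, 0], 0],
  [[0, 0, 0], 0],
])

```text
time: 4.4
tool_pos: [0.6209, -0.1803, 0.0169]
tool_rot: [0.001, 0.701, 0.713, 0.0]
contact_force: [2.2, -0.3, 5.7]
gripper_width: 0.158
```

>>> play_rows([
  [[0, 0, 0.02], 0],
  [[0, 0, 0.05], 0],
  [[0, 0, 0.09], 0],
  [[0, 0, 0.13], 0],
  [[0, 0, 0.15], 0],
])

```text
time: 5.03
tool_pos: [0.6201, -0.1802, 0.168]
tool_rot: [0.001, 0.701, 0.713, 0.0]
contact_force: [0.4, -0.1, -3.7]
gripper_width: 0.162
```

>>> play_rows([
  [[-0.005, 0.03, 0], 0],
  [[-0.014, 0.075, 0], 0],
  [[-0.023, 0.125, 0], 0],
  [[-0.032, 0.175, 0], 0],
  [[-0.041, 0.225, 0], 0.01],
])

```text
time: 5.65
tool_pos: [0.577, 0.0465, 0.164]
tool_rot: [-0.001, 0.698, 0.716, -0.001]
contact_force: [0.2, -0.1, -4.8]
gripper_width: 0.154
```

>>> play_rows([
  [[-0.009, 0.05, 0], 0],
  [[-0.018, 0.1, 0], 0],
  [[-0.027, 0.15, -0.01], 0],
  [[-0.035, 0.185, -0.02], 0],
  [[-0.039, 0.21, -0.03], 0.01],
])

```text
time: 6.28
tool_pos: [0.5378, 0.2562, 0.1336]
tool_rot: [-0.001, 0.694, 0.72, -0.002]
contact_force: [0.2, -0.2, -4.6]
gripper_width: 0.152
```

>>> play_rows([
  [[0, 0, 0], 0],
  [[0, 0, 0], 0],
])

```text
time: 6.52
tool_pos: [0.5393, 0.2543, 0.1348]
tool_rot: [-0.0, 0.694, 0.72, -0.001]
contact_force: [0.5, -0.2, -3.9]
gripper_width: 0.153
```

```bash
python3 - <<'E'
from h import *
print(status.state()['tool_pos'],status.state()['tool_rot'],status.state()['contact_force'])
t,_=shot('top','top1'); s,_=shot('side','side1')
cv2.imwrite('pics/crop3.png',cv2.resize(t[130:260,110:260],None,fx=5,fy=5,interpolation=cv2.INTER_CUBIC)[:600])
cv2.imwrite('pics/crop4.png',cv2.resize(s[135:245,240:380],None,fx=5.4,fy=5.4,interpolation=cv2.INTER_CUBIC))
E
```

```text
[0.53931687 0.25430115 0.13484774] [-1.95865121e-04  6.94299555e-01  7.19685433e-01 -9.82869557e-04] [ 0.4695013  -0.17521209 -3.90373733]
```

View pics/crop3.png

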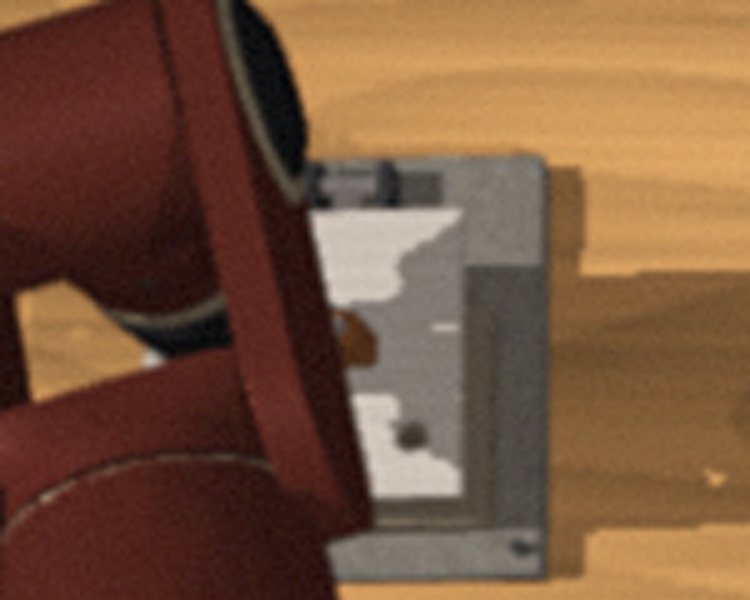

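View pics/crop4.png

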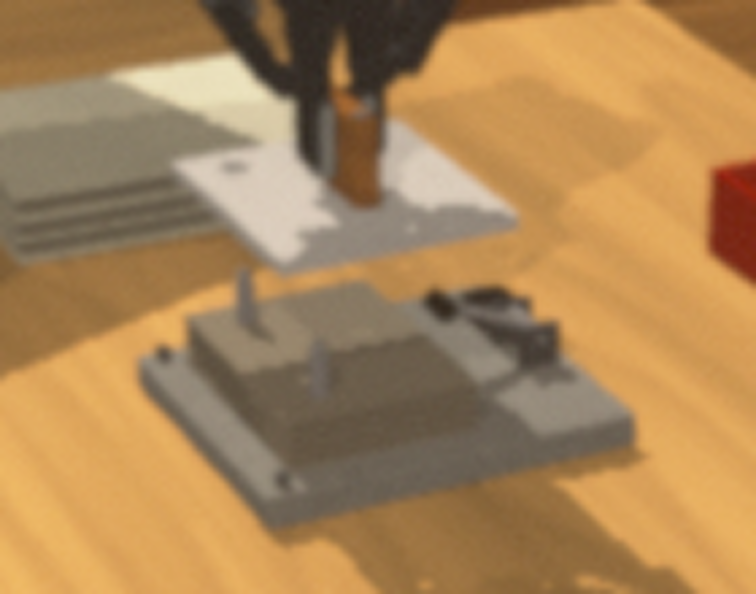

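```bash
python3 - <<'E'
from h import *
cs=lambda L:np.array(L)/5.4+[240,135]
h=.126
print('TCP expect plate ~',status.state()['tool_pos'])
for zf in(0,1):
    r=fit('side',[(-.06,-.065,h),(-.06,.065,h),(.06,-.065,h),(.06,.065,h),(-.035,.045,h)],cs([(285,263),(175,163),(515,214),(402,122),(236,167)]),(.54,.254,.03),zf); print('side plate',r[0].round(4),r[1].round(1).tolist())
JS=[(-.035,.045,.072),(-.035,-.045,.072),(-.06,.065,.044),(.038,.065,.044),(.038,-.065,.044)]
r=fit('side',JS,cs([(243,270),(319,342),(188,320),(365,283),(487,382)]),(.552,.25,0)); print('side jig',r[0].round(4),r[1].round(1).tolist())
ct=lambda L:np.array(L)/5+[110,130]
r=fit('top',[(-.035,-.045,h),(.06,-.065,h),(-.06,-.065,h)],ct([(410,435),(463,209),(463,497)]),(.54,.25,.03)); print('top plate',r[0].round(4),r[1].round(1).tolist())
E
```

```text
TCP expect plate ~ [0.54007168 0.25408478 0.13574005]
side plate [0.5382 0.2457 0.0347] [[-0.6, 0.1], [-0.3, -0.1], [1.0, 0.1], [-0.3, -0.4], [0.4, 0.2]]
side plate [ 0.5462  0.2664  0.0356 -0.0095] [[-0.5, -0.1], [0.1, 0.0], [0.4, 0.0], [-0.6, -0.2], [0.6, 0.3]]
side jig [0.5398 0.2451 0.0428] [[0.5, 0.3], [0.7, 0.3], [-0.6, -0.3], [0.1, -0.6], [-0.8, 0.2]]
top plate [0.538  0.2528 0.0374] [[0.5, 0.2], [-0.1, 0.2], [-0.4, -0.4]]
```

>>> play_rows([
  [[0.001, 0.0, -0.01], 0],
  [[0.002, 0.001, -0.022], 0],
  [[0.002, 0.001, -0.034], 0],
  [[0.002, 0.001, -0.039], 0],
  [[0.002, 0.001, -0.039], 0],
])

```text
time: 7.25
tool_pos: [0.5414, 0.2558, 0.0958]
tool_rot: [-0.0, 0.694, 0.72, -0.001]
contact_force: [-0.3, 0.3, -3.9]
gripper_width: 0.156
```

>>> play_rows([
  [[0, 0, 0], 0],
  [[0, 0, 0], 0],
])

```text
time: 7.5
tool_pos: [0.5423, 0.2561, 0.0974]
tool_rot: [0.0, 0.694, 0.72, 0.001]
contact_force: [0.3, -0.2, -3.8]
gripper_width: 0.157
```

```bash
python3 - <<'E'
from h import *
print(status.state()['tool_pos'],status.state()['tool_rot'],status.state()['contact_force'])
t,_=shot('top','top2'); s,_=shot('side','side2')
cv2.imwrite('pics/crop5.png',cv2.resize(t[150:250,135:235],None,fx=6,fy=6,interpolation=cv2.INTER_CUBIC)[:600])
cv2.imwrite('pics/crop6.png',cv2.resize(s[155:240,255:365],None,fx=7,fy=7,interpolation=cv2.INTER_CUBIC))
E
```

```text
[0.54230261 0.25614561 0.09738829] [2.98391734e-04 6.94240230e-01 7.19743085e-01 5.53072852e-04] [ 0.29419037 -0.23865689 -3.80968565]
```

View pics/crop5.png

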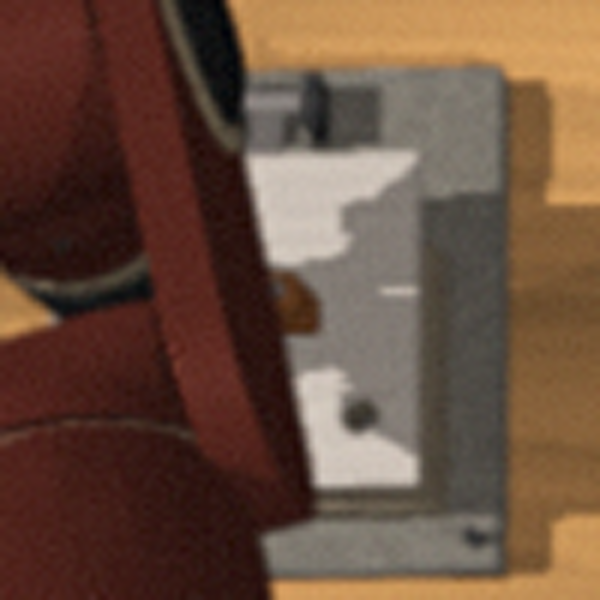

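View pics/crop6.png

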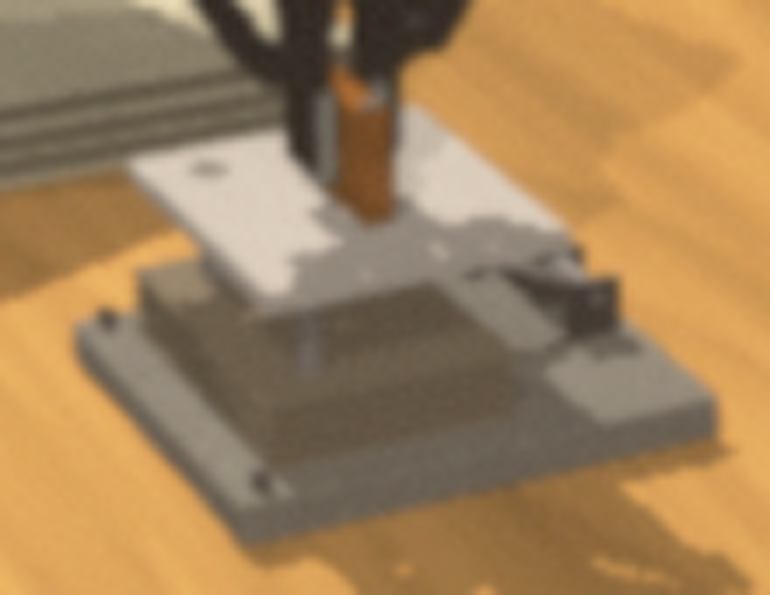

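```bash
python3 - <<'E'
from h import *
cs=lambda L:np.array(L)/7+[255,155]
h=.0885
r=fit('side',[(-.06,-.065,h),(-.06,.065,h),(.06,-.065,h),(.06,.065,h),(-.035,.045,h)],cs([(267,308),(130,162),(581,251),(420,107),(208,168)]),(.54,.254,.03)); print('side plate',r[0].round(4),r[1].round(1).tolist())
ct=lambda L:np.array(L)/6+[135,150]
r=fit('top',[(-.035,-.045,h),(.06,-.065,h),(-.06,-.065,h)],ct([(360,413),(421,152),(421,487)]),(.54,.25,.03)); print('top plate',r[0].round(4),r[1].round(1).tolist())
# overlay predicted plate at jig pose
for c,tag,jp,off,sc in(('top','top2',(.5416,.2549,.029),(135,150),6),('side','side2',(.540,.2466,.0435),(255,155),7)):
    im=cv2.imread(f'pics/{tag}.png'); I=cv2.resize(im[off[1]:off[1]+(100 if c=="top" else 85),off[0]:off[0]+(100 if c=="top" else 110)],None,fx=sc,fy=sc,interpolation=cv2.INTER_CUBIC)
    C,S=np.cos(jp[2]),np.sin(jp[2])
    f=lambda M:(proj(c,np.c_[jp[0]+C*M[:,0]-S*M[:,1],jp[1]+S*M[:,0]+C*M[:,1],M[:,2]])-off)*sc+sc/2-.5
    cv2.polylines(I,[f(np.array([(.06,.065,h),(.06,-.065,h),(-.06,-.065,h),(-.06,.065,h)])).astype(int)],True,(0,0,255))
    t=np.linspace(0,6.3,30)
    for y in(.045,-.045): cv2.polylines(I,[f(np.c_[-.035+.00675*np.cos(t),y+.00675*np.sin(t),t*0+h]).astype(int)],True,(0,255,0))
    cv2.polylines(I,[f(np.array([(.038,.065,.044),(.038,-.065,.044),(-.06,-.065,.044),(-.06,.065,.044)])).astype(int)],True,(255,0,0))
    cv2.imwrite(f'pics/ov_{tag}.png',I)
E
```

```text
side plate [0.5385 0.242  0.028 ] [[-0.0, -0.6], [-0.0, 0.7], [-1.0, -1.8], [0.2, 0.5], [0.6, 0.9]]
top plate [0.5412 0.254  0.0362] [[0.4, 0.4], [-0.0, 0.1], [-0.4, -0.5]]
```

View pics/ov_top2.png

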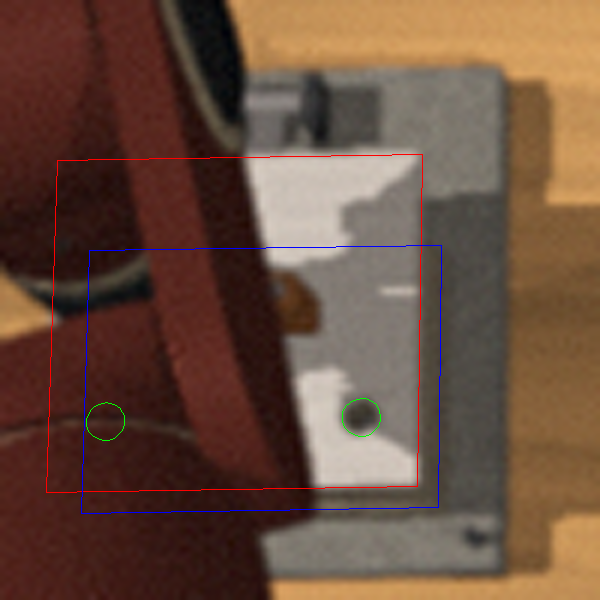

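View pics/ov_side2.png

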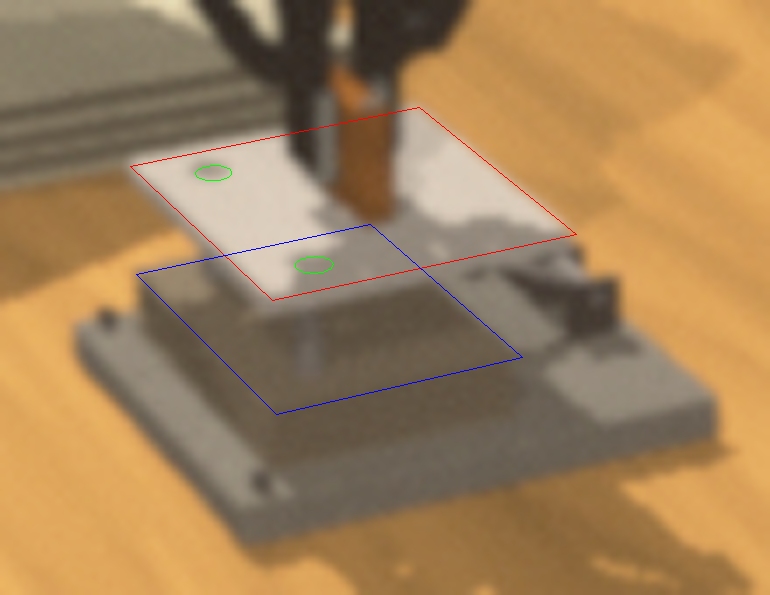

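>>> play_rows([
  [[-0.0005, 0, -0.004], 0],
  [[-0.001, 0, -0.008], 0],
  [[-0.001, 0, -0.012], 0],
  [[-0.001, 0, -0.016], 0],
  [[-0.001, 0, -0.016], 0],
])

```text
time: 8.22
tool_pos: [0.5405, 0.2558, 0.08]
tool_rot: [-0.0, 0.694, 0.72, -0.001]
contact_force: [-0.2, -0.8, -4.1]
gripper_width: 0.157
```

>>> play_rows([
  [[0, 0, -0.002], 0],
  [[0, 0, -0.004], 0],
  [[0, 0, -0.006], 0],
  [[0, 0, -0.006], 0],
])

```text
time: 8.72
tool_pos: [0.5408, 0.256, 0.0745]
tool_rot: [-0.0, 0.694, 0.72, -0.0]
contact_force: [-0.4, 0.5, -4.4]
gripper_width: 0.157
```

```bash
python3 - <<'E'
from h import *
print({k:np.round(v,4) for k,v in status.state().items() if k in('tool_pos','contact_force','ft_torque')})
t,_=shot('top','top3'); s,_=shot('side','side3')
cv2.imwrite('pics/crop7.png',cv2.resize(t[150:250,135:235],None,fx=6,fy=6,interpolation=cv2.INTER_CUBIC)[:600])
cv2.imwrite('pics/crop8.png',cv2.resize(s[155:240,255:365],None,fx=7,fy=7,interpolation=cv2.INTER_CUBIC))
E
```

```text
{'tool_pos': array([0.5408, 0.256 , 0.0745]), 'contact_force': array([-0.3518,  0.4532, -4.4352]), 'ft_torque': array([-0.0622, -0.047 ,  0.0428])}
```

View pics/crop7.png

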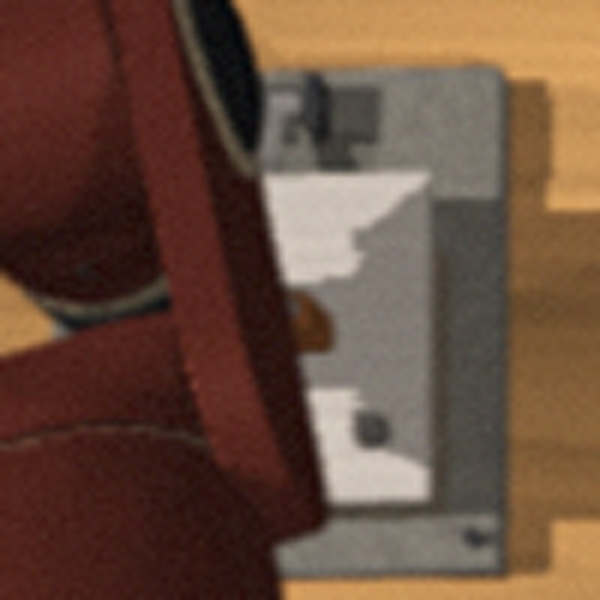

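View pics/crop8.png

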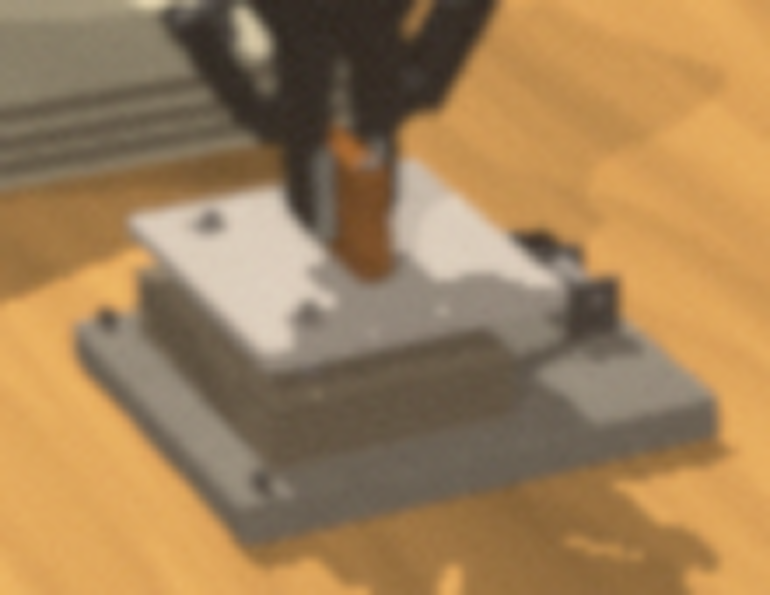

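Side view: both pin tips show in the holes at (210,222) and (308,315), and the side forces are small. I'll go on down.

>>> play_rows([
  [[0, 0, -0.002], 0],
  [[0, 0, -0.004], 0],
  [[0, 0, -0.006], 0],
  [[0, 0, -0.006], 0],
])

```text
time: 9.32
tool_pos: [0.5408, 0.2559, 0.0684]
tool_rot: [-0.0, 0.694, 0.72, -0.0]
contact_force: [-0.5, -0.1, -3.0]
gripper_width: 0.157
```

>>> play_rows([
  [[0, 0, -0.001], 0],
  [[0, 0, -0.002], 0],
  [[0, 0, -0.003], 0],
  [[0, 0, -0.004], 0],
  [[0, 0, -0.004], 0],
])

```text
time: 9.95
tool_pos: [0.5408, 0.256, 0.0646]
tool_rot: [-0.0, 0.694, 0.72, -0.0]
contact_force: [-0.8, -0.0, -2.6]
gripper_width: 0.154
```

>>> play_rows([
  [[0, 0, -0.001], 0],
  [[0, 0, -0.002], 0],
  [[0, 0, -0.002], 0],
  [[0, 0, -0.003], 0],
  [[0, 0, -0.003], 0],
])

```text
time: 10.58
tool_pos: [0.5409, 0.256, 0.0616]
tool_rot: [0.0, 0.694, 0.72, 0.0]
contact_force: [-0.8, 0.9, -3.4]
gripper_width: 0.153
```

>>> play_rows([
  [[0, 0, -0.0005], 0],
  [[0, 0, -0.001], 0],
  [[0, 0, -0.001], 0],
])

```text
time: 10.95
tool_pos: [0.5409, 0.256, 0.0609]
tool_rot: [-0.0, 0.694, 0.72, 0.0]
contact_force: [-1.0, 0.1, -1.7]
gripper_width: 0.156
```

>>> play_rows([
  [[0, 0, -0.0005], 0],
  [[0, 0, -0.001], 0],
  [[0, 0, -0.001], 0],
])

```text
time: 11.32
tool_pos: [0.5409, 0.256, 0.0609]
tool_rot: [-0.0, 0.694, 0.72, -0.0]
contact_force: [-5.1, -1.1, 5.6]
gripper_width: 0.154
```

>>> play_rows([
  [[0, 0, -0.0005], 0],
  [[0, 0, -0.001], 0],
  [[0, 0, -0.001], 0],
])

```text
time: 11.7
tool_pos: [0.5409, 0.256, 0.0608]
tool_rot: [-0.0, 0.694, 0.72, -0.0]
contact_force: [-9.0, -2.8, 10.2]
gripper_width: 0.157
```

```bash
python3 - <<'E'
from h import *
print({k:np.round(v,4) for k,v in status.state().items() if k in('tool_pos','contact_force','ft_torque')})
t,_=shot('top','top4'); s,_=shot('side','side4')
cv2.imwrite('pics/crop10.png',cv2.resize(s[155:240,255:365],None,fx=7,fy=7,interpolation=cv2.INTER_CUBIC))
E
```

```text
{'tool_pos': array([0.5409, 0.256 , 0.0608]), 'contact_force': array([-9.0125, -2.834 , 10.2066]), 'ft_torque': array([-0.4503,  1.1475, -0.0035])}
```

View pics/crop10.png

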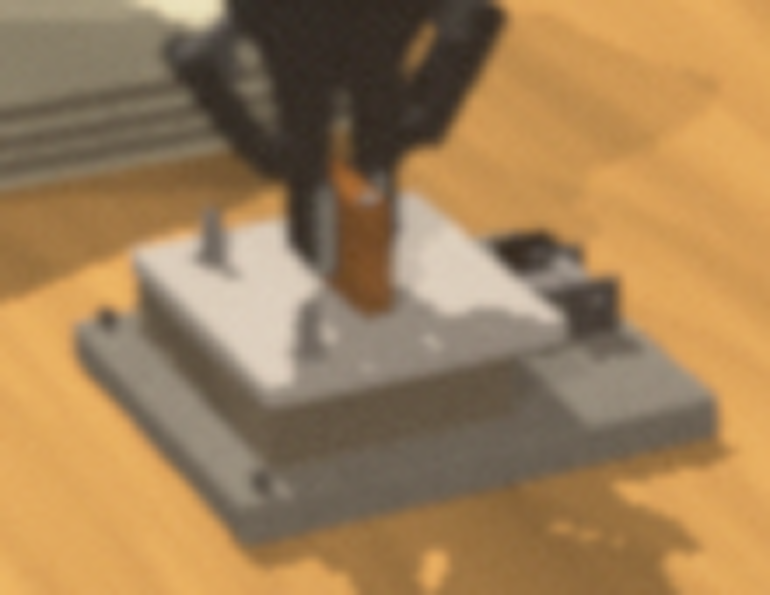

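The plate is seated: both pins stand through the holes and the force climbs on contact at constant z. I'll relax the preload, then release.

>>> play_rows([
  [[0, 0, 0.001], 0],
  [[0, 0, 0.001], 0],
])

```text
time: 12.05
tool_pos: [0.5411, 0.2561, 0.0609]
tool_rot: [0.0, 0.694, 0.72, 0.0]
contact_force: [-5.2, -1.1, 7.4]
gripper_width: 0.154
```

>>> play_rows([
  [[0, 0, 0], 0],
  [[0, 0, 0], 0],
  [[0, 0, 0], 0],
  [[0, 0, 0], 0],
  [[0, 0, 0], 0],
], grip=0.4)

```text
time: 12.68
tool_pos: [0.5409, 0.256, 0.0596]
tool_rot: [-0.0, 0.694, 0.72, 0.0]
contact_force: [0.1, -0.2, -0.0]
gripper_width: 0.701
```

>>> play_rows([
  [[0, 0, 0.01], 0],
  [[0, 0, 0.03], 0],
  [[0, 0, 0.06], 0],
  [[0, 0, 0.1], 0],
  [[0, 0, 0.15], 0],
])

```text
time: 13.3
tool_pos: [0.5404, 0.2558, 0.2118]
tool_rot: [-0.0, 0.694, 0.72, -0.0]
contact_force: [1.0, 0.3, -0.2]
gripper_width: 0.697
```

>>> play_rows([
  [[-0.03, -0.05, 0.0], 0],
  [[-0.05, -0.1, 0.0], 0],
  [[-0.08, -0.15, 0], 0],
  [[-0.1, -0.2, 0], 0],
  [[-0.12, -0.25, 0], 0],
])

```text
time: 13.92
tool_pos: [0.4204, 0.0046, 0.2117]
tool_rot: [0.002, 0.694, 0.72, 0.001]
contact_force: [-0.0, -0.6, 0.2]
gripper_width: 0.7
```

>>> play_rows([
  [[0, 0, 0], 0],
  [[0, 0, 0], 0],
])

```text
time: 14.18
tool_pos: [0.4213, 0.006, 0.2111]
tool_rot: [0.001, 0.694, 0.72, 0.001]
contact_force: [-0.1, 0.1, -0.2]
gripper_width: 0.7
```

```bash
python3 - <<'E'
from h import *
t,_=shot('top','top5'); s,_=shot('side','side5')
o=np.zeros((600,800,3),np.uint8)
a=cv2.resize(t[150:250,135:235],None,fx=4,fy=4,interpolation=cv2.INTER_CUBIC)
b=cv2.resize(s[180:240,260:360],None,fx=4,fy=4,interpolation=cv2.INTER_CUBIC)
o[:400,:400]=a;o[:240,400:]=b;o[250:550,400:]=cv2.resize(t,(400,300))
cv2.imwrite('pics/fin.png',o)
E
```

```text
(no output)
```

View pics/fin.png

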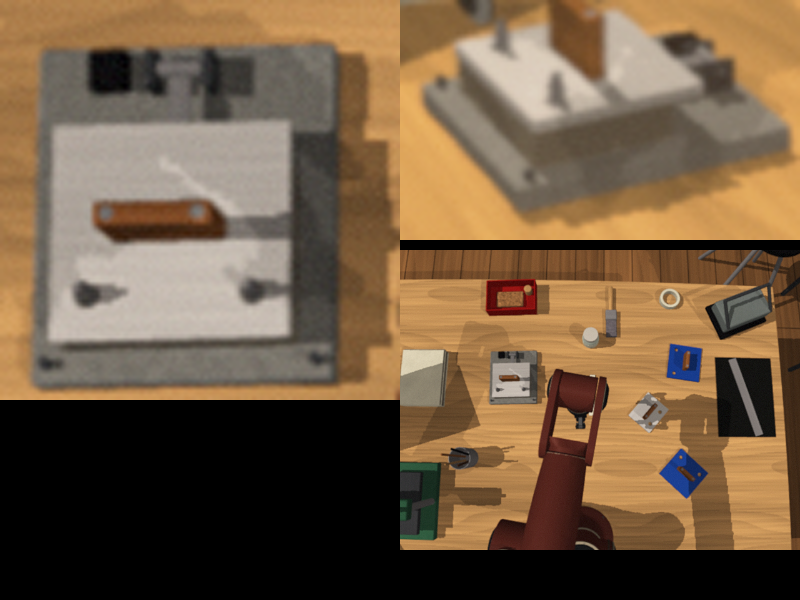

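```bash
python3 - <<'E'
from h import *
for c,tag in(('top','top5'),('side','side5')):
    im,d=pickle.load(open(f'pics/{tag}.pkl','rb')); v,u=np.mgrid[0:480,0:640]; P=unproj(c,u,v,d)
    o=P-[.541,.255,0]; m=(np.abs(o[:,0])<.052)&(np.abs(o[:,1])<.056)&(np.abs(P[:,2]-.052)<.012)
    q=o[m]; A=np.c_[q[:,:2],np.ones(len(q))]
    k=np.linalg.lstsq(A,q[:,2],rcond=None)[0]; r=q[:,2]-A@k; g=abs(r)<.004; k=np.linalg.lstsq(A[g],q[g,2],rcond=None)[0]
    tb=P[(abs(P[:,0]-.4)<.02)&(abs(P[:,1]-.25)<.05)&(abs(P[:,2])<.02)][:,2]
    print(c,k.round(4),np.median(tb).round(4))
ct=lambda L:np.array(L)/4+[135,150]
h=.052
r=fit('top',[(.06,.065,h),(.06,-.065,h),(-.06,-.065,h),(-.06,.065,h)],ct([(50,126),(290,122),(290,336),(49,342)]),(.54,.25,.03)); print(r[0].round(4),r[1].round(1).tolist())
ticket.job_done()
E
```

```text
top [0.0009 0.0012 0.0518] -0.0002
side [-0.0041 -0.0024  0.0501] -0.0018
[0.5401 0.2553 0.0404] [[0.8, 0.3], [-0.3, -0.3], [-0.3, -0.1], [-0.0, 0.0]]
the job is handed in; nothing more can be done
```

I gripped the larger aluminium plate by its wooden bar and threaded it over both jig pins with its plain edge toward the lever. I lowered it until it met the stack, let go while it was fully seated, and backed the arm away. The job is handed in after about 14 s of robot time, with no verdict reported.

Last checks:
- **Seating:** Both pins stand through the holes in the top and side pictures. The plate's top is at 51.8 mm by the top camera, against 52 mm expected. Its fitted tilt is about 0.002 rad (top) and 0.005 rad (side).
- **Position:** The plate centre fits at (0.540, 0.255), against the jig at (0.542, 0.255), both from the top camera.
- **Turn:** The plate's turn fits at 0.040 rad. The jig's own turn measured 0.029 rad (top) and 0.043 or 0.044 rad (side, two fits), so the difference is at most about 0.01 rad.
- **Lever:** Its angle cannot be read directly. The roller is hidden under the seated plate's edge, so I take it as held down.
- **Other objects:** In the last top picture the smaller plate, the jar and the blue plates look unmoved. The bone folder was hidden behind the arm; no move went low near it.

The two cameras disagreed by about 7 mm in y on where the jig is. I therefore aligned the plate to the jig within each camera's own view. During lowering the side force stayed about 1 N until the plate touched the stack, and reached about 9 N at most while it was pressed down.

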